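# Lock the paper trimmer's blade arm down and refit its guard

## Task

Make the paper trimmer safe again: press its sprung blade arm right down and, while holding it there, slide the catch fully home under the keeper so that the arm stays locked down when you let go. Put the loose guard back level over its two studs, right down on their spacer blocks, with its upright flange on the side away from the blade. Leave the stapler, pen pot and tape stand where they are.

Things in the scene. Friction and masses are not known exactly. Their poses are not given: they have to be found in the camera images.
- trimmer: Desk paper trimmer (guillotine), fixed to the desk; place and yaw vary. Grey bed 340 x 240 mm, top 28 mm above the desk. Origin: centre of its footprint, at desk height. x points from its front (hand grip end) to its back (hinge end), z up. The blade arm runs along its -y edge and turns about the y axis through the hinge at (135, -124.5, 40) mm; its hand grip overhangs the front.
- blade_arm (a joint): Angle of the blade arm, rad: 0 = pressed right down on its solid stop (arm level), growing as the front rises. A torsion spring holds it up at about 0.5 to 0.7; pressed at the knob it takes about 3 N at first, 10 to 12 N at the bottom. Let go unlocked, it springs up. Locked, it rests at about 0.03, lifted against the keeper by its spring.
- catch (a joint): Travel of the slide catch on the blade arm, m: 0 = drawn back towards the hand grip (start), 0.030 = fully home towards the hinge. It slides along the arm with 2 N of friction or more and stays where it is left. Knob and tongue travel with it.
- knob (a point): Grasp point in the catch's black knob, a block 26 mm along the arm, 16 mm across, 46 mm tall, square to the arm; the point is 18 mm below its top, 28 mm above its foot, 36 mm above the plate on the arm. In the arm's frame (origin at the hinge, x along the arm to the back, z square to it, trimmer's axes when level) it lies at (-265 + catch travel, -10, +48) mm.
- tongue (a point): Front corner line of the catch's steel tongue: middle of the upper edge of the end that enters the keeper. The tongue sticks out of the slide towards the bed, 14 mm long (along the arm), 8 mm thick; this point is 22 mm towards the hinge, 48 mm towards the bed and 28 mm below the knob's point. Catch drawn back, it stops 7 mm short of the keeper's mouth.
- keeper (a point): Mouth edge of the keeper, on its top face, 71 mm above the desk: a steel inverted-L on the bed whose lip the tongue slides under, towards the hinge. A nib at the mouth (6 mm long) hangs 4 mm below the lip: the tongue clears it by 2 mm only with the arm hard on its stop. Past 0.027 of travel the tongue can rise behind the nib and is trapped. Slid home too early, the tongue lands on the lip.
- guard_grip (a point): Grasp point of the loose guard, an aluminium angle 160 mm long (its x), 0.17 to 0.34 kg, flat on the desk left of the trimmer. Flat flange 46 mm wide (y), 5 mm thick, two 10.5 mm holes 120 mm apart in its middle line; upright flange 8 mm thick on its +y edge, 46 mm high in all. The point is mid upright flange, 26 mm above the underside, 19 mm to +y of the line of holes.
- seat (a point): Where guard_grip lies when the guard is right down on its two spacer blocks (18 x 44 mm, tops 40 mm above the desk), axes as the trimmer's. A steel stud (8 mm, coned tip) stands 18 mm above each block; the studs are 120 mm apart along the trimmer's x, evenly either side of this point and 19 mm to its -y (blade) side.
- stapler: Bystander: black and grey stapler, 135 mm, on the desk. Leave alone. Origin at the middle of its underside.
- pen_pot: Bystander: dark steel pen pot, 80 mm wide, with pens up to 160 mm tall. Leave alone. Origin under its centre.
- tape_stand: Bystander: desk tape dispenser, 150 x 55 x 82 mm. Leave alone. Origin under its centre.
Mind the look-alikes: they are no part of the job. What is shaped like the part that bears guard_grip but pink or red is not meant.

How it is judged (in metres and radians):
At the end, for the whole second after the job is handed in: The catch is home behind the keeper's nib (travel over 25.5 mm) and holds the blade arm down (angle under 0.05 rad) with nothing touching it; the guard sits on both studs, its grip point within 5 mm sideways and 3 mm in height of its seat, level within 0.04 rad, in line within 0.06 rad, at rest (value of joint blade_arm below 0.05 rad and value of joint catch above 0.0255 m and horizontal distance between guard_grip and seat below 0.005 m and z of guard_grip in the frame of seat between -0.003 and 0.003 m and angle between guard_grip's own z axis and vertical below 0.04 rad and angle between the x axis of guard_grip and the x axis of seat, either way round below 0.06 rad and linear speed of guard below 0.02 m/s).
It fails at once if the stapler is moved more than 30 mm (distance of stapler from where it was at the start of the episode above 0.03 m).
It fails at once if the pen pot is moved more than 30 mm (distance of pen_pot from where it was at the start of the episode above 0.03 m).
It fails at once if the tape stand is moved more than 30 mm (distance of tape_stand from where it was at the start of the episode above 0.03 m).
It also fails if it takes over 58 s, if anything falls off the work surface, if the arm or the gripper's body presses on something with over 40 N, if the wrist force passes 120 N, or if a joint passes its speed limit or range.

## Robot

A 6-joint arm with a two-finger parallel gripper is mounted at the origin on the work surface. World frame = base frame: x ahead of the robot, y to its left, z up, the work surface at z = 0. Lengths are in m, angles in degrees, forces in N, time in s.
With the tool pointing down it reaches from about 0.25 to 0.8 m from the base axis. Payload 3.9 kg.
Tool frame: the origin (TCP) lies at the very end of the fingers, on their centre line; the grasp point (between the pads) lies 19 mm behind it; z points along the fingers, y is the direction in which the jaws open and shut (so a half turn about z gives the same grasp; the last joint's range is limited). The gripper opens to 85 mm and grips with 20 to 120 N. Pads are 22 mm wide; open, the fingers measure 114 mm over their backs; the gripper's body (76 mm by 85 mm) begins 54 mm behind the grasp point. The pads swing forward as they close: fully open they stand 13 mm farther back than shut.
Start: joints at [75.917, 14.897, -7.913, 67.191, 0, 90], TCP at [0.128, 0.509, 0.231] pointing down, gripper open.
Joint ranges: [-159.42, 159.42], [-47.68, 98.78], [-73.54, 78.23], [-108.79, 121.32], [-90, 84.71], [-180, 180]. Speed limits (degrees/s): [147.25, 147.25, 180, 180, 180, 180].

## Interface

Orientations are given as a 3x3 rotation matrix whose columns are the frame's x, y, z axes.
In Python, from rig import env gives the robot as it stands. Calls block until the motion is done:
- env.move_ptp(position, orientation): joint-space move of the TCP to a pose.
- env.move_straight(position, feed=0.15, rotation=None, stop_force=None): straight line of the TCP; rotation=None keeps the orientation; feed is the mean speed in m/s. With stop_force (N) it stops when the force on the tool has changed by that much, and returns True; else False.
- env.movej(angles): joint-space move.
- env.move_gripper(opening): opening from 0.0 (shut) to 1.0 (fully open); the grip force is fixed at half the most; returns when the fingers have stopped.
- env.hold(seconds).
- env.solve_ik(position, orientation): joint angles nearest the present ones, or None.
- env.grab_frame(name): name is "side" or "top" or "wrist"; returns (picture, depth): 480x640x3 uint8, blue, green, red; 480x640 float32, m along the optical axis (not along the pixel's ray), 0 where there is no reading.
- env.camera_params(name): a dict with "vfov" (degrees; the focal length in pixels is half the picture's height over the tangent of half this angle, whatever the lens; pixels are square), "cx", "cy" (the principal point, pixels), "rvec" (rotation vector, rad) and "tvec" (3), from world to camera coordinates, as OpenCV has them; the wrist camera has in their place "hand_eye" (4x4, takes a point from camera to tool coordinates, whose origin is the TCP and whose axes are the flange's). Camera axes: x right, y down, z forward; pixel columns grow to the right and rows downward; lengths in m; the calibration is good to about 2 mm. A picture is of the moment at which its call begins: read the wrist's pose just before it. camera_params takes no time and is no camera call.
A pose or a line that the arm cannot do raises env.PlanningError and nothing moves.
- env.finish_job(): hands the job in, once; it reports no verdict.
Readings, each from a call of its own:
- env.current_t(): time.
- env.current_joint_pos(): joint angles.
- env.current_joint_velocities(): joint speeds.
- env.current_effort(): joint torques, N m.
- env.current_tool_pos(): TCP position.
- env.current_tcp_rot(): TCP orientation.
- env.current_ft_force(): force on the tool from outside, world axes, zero at the start.
- env.current_moment(): the same for the moment, N m.
- env.current_gripper_width(): opening from 0.0 (shut) to 1.0 (fully open).
Only numpy, scipy, OpenCV 4.12 (cv2) and the standard library are available. Lean on these libraries where they do the work, as an engineer would, in place of code of your own. Each camera call takes 0.05 s, during which the arm holds its last target.

## Working session

There is one attempt and no reset: what is moved stays moved. The work goes in short steps, each a Python script; the robot and the scene stay as the last script left them, time stands still between calls to the robot, and variables do not carry over. Pictures are saved under pics/ and viewed, and the job is handed in when it is done.

```bash
ls; mkdir -p pics; python3 - <<'E'
from rig import env
import cv2,numpy as np
print(env.current_t(),env.current_tool_pos(),env.current_tcp_rot())
for n in("side","top","wrist"):
    im,d=env.grab_frame(n);cv2.imwrite(f"pics/{n}0.png",im);np.save(f"pics/{n}0.npy",d);print(n,env.camera_params(n), (d>0).mean())
E
```

```text
pics
0.0 [0.12758129 0.5085581  0.23047373] [[-9.69944542e-01  2.43325657e-01 -4.58135672e-04]
 [ 2.43326088e-01  9.69942744e-01 -1.86748222e-03]
 [-1.00409653e-05 -1.92283054e-03 -9.99998151e-01]]
side {'vfov': 46.022000316678735, 'cx': 313.81380563292447, 'cy': 239.20098161233673, 'rvec': array([ 2.16995159, -0.70480275,  0.34705708]), 'tvec': array([-0.4171852 ,  0.26301383,  1.12861364])} 0.991259765625
top {'vfov': 56.84437606639511, 'cx': 320.5773204886754, 'cy': 244.62418618615044, 'rvec': array([ 2.18929351, -2.20381394,  0.08594805]), 'tvec': array([0.02286067, 0.54226137, 1.30726581])} 0.9960514322916667
wrist {'vfov': 59.728092024278, 'cx': 319.75779115924746, 'cy': 245.0620979558013, 'hand_eye': array([[-2.13472060e-04, -9.53492382e-01, -3.01417039e-01,
         7.52862357e-02],
       [ 9.99999883e-01, -7.27520598e-05, -4.78086775e-04,
         6.69696726e-04],
       [ 4.33923387e-04, -3.01417105e-01,  9.53492286e-01,
        -1.42332456e-01],
       [ 0.00000000e+00,  0.00000000e+00,  0.00000000e+00,
         1.00000000e+00]])} 0.99580078125
```

View pics/top0.png

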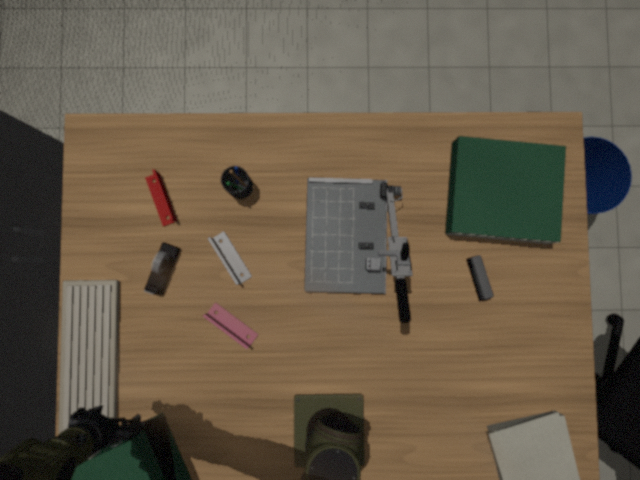

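View pics/side0.png

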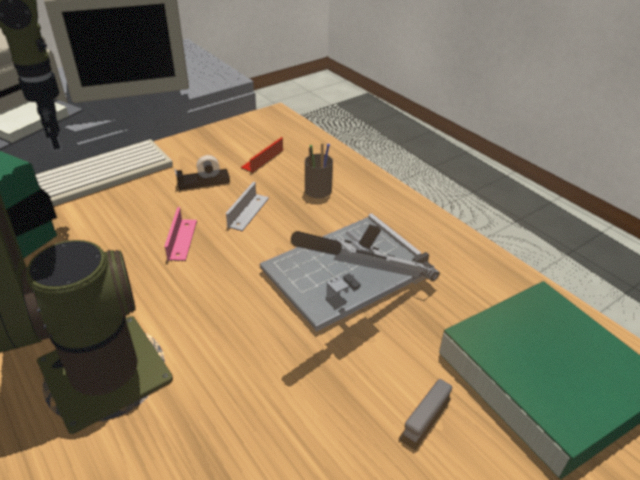

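View pics/wrist0.png

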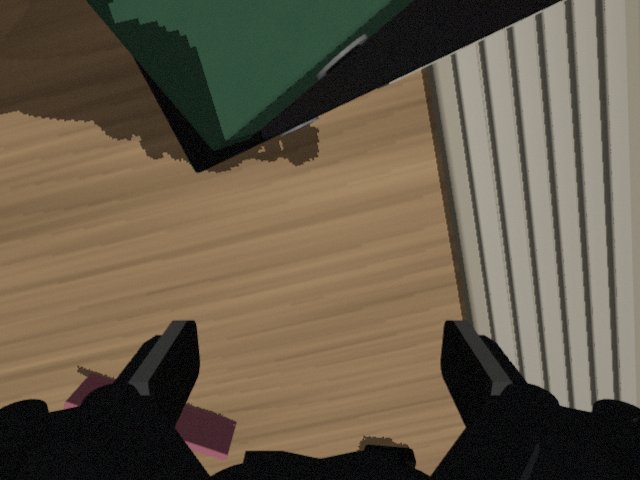

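The top view shows the trimmer at about (345,237), with the knob near (402,255). Three parts could be the guard: grey-white (229,259), pink (231,326) and red (160,198). By the description it's the grey-white one. The bystanders are the stapler (480,278), the pen pot (237,182) and the tape stand (162,268).

```bash
cat > h.py <<'E'
from rig import env
import cv2,numpy as np
def T(name,tp=None,R=None):
    p=env.camera_params(name)
    f=240/np.tan(np.radians(p['vfov'])/2)
    K=(f,p['cx'],p['cy'])
    if 'hand_eye' in p:
        M=np.eye(4);M[:3,:3]=R;M[:3,3]=tp;C=M@p['hand_eye']
    else:
        M=np.eye(4);M[:3,:3]=cv2.Rodrigues(p['rvec'])[0];M[:3,3]=p['tvec'];C=np.linalg.inv(M)
    return K,C
def ray(K,C,u,v):
    d=C[:3,:3]@np.array([(u-K[1])/K[0],(v-K[2])/K[0],1.]);return C[:3,3],d
def onz(K,C,u,v,z):
    o,d=ray(K,C,u,v);return o+d*(z-o[2])/d[2]
def cloud(K,C,d):
    v,u=np.mgrid[:480,:640]
    P=np.stack([(u-K[1])/K[0]*d,(v-K[2])/K[0]*d,d],-1)@C[:3,:3].T+C[:3,3]
    P[d==0]=np.nan;return P
def proj(K,C,P):
    q=(np.asarray(P)-C[:3,3])@C[:3,:3];return np.stack([K[0]*q[...,0]/q[...,2]+K[1],K[0]*q[...,1]/q[...,2]+K[2]],-1)
def snap(name,tag):
    tp=np.array(env.current_tool_pos());R=np.array(env.current_tcp_rot())
    im,d=env.grab_frame(name);K,C=T(name,tp,R)
    cv2.imwrite(f"pics/{tag}.png",im);np.savez(f"pics/{tag}.npz",K=K,C=C,d=d,im=im);return im,d,K,C
def down(yaw): # tool x direction yaw, z down
    c,s=np.cos(yaw),np.sin(yaw);return np.array([[c,s,0],[s,-c,0],[0,0,-1.]])
E
python3 - <<'E'
from h import *
im=cv2.imread('pics/top0.png');d=np.load('pics/top0.npy');K,C=T('top');P=cloud(K,C,d)
for n,u,v in [('guard',229,259),('g1',215,236),('g2',243,282),('pink',231,326),('bed',340,230),('bedFL',306,290),('bedFR',384,292),('bedBL',308,180),('knob',402,252),('grip',404,312),('keeper',372,264),('hinge',392,190),('b1',366,206),('b2',366,245),('pot',237,182),('tape',162,268),('stap',480,278),('desk',280,400)]:
    print(n,P[v,u].round(4))
x0=int(200);c=cv2.resize(im[170:340,200:430],None,fx=3.4,fy=3.4,interpolation=cv2.INTER_CUBIC)
c=np.clip(c*1.5,0,255).astype(np.uint8)
cv2.imwrite('pics/crop_top.png',c)
ims=cv2.imread('pics/side0.png');cv2.imwrite('pics/crop_side.png',np.clip(cv2.resize(ims[170:340,210:450],None,fx=3.3,fy=3.3,interpolation=cv2.INTER_CUBIC)*1.4,0,255).astype(np.uint8))
E
```

```text
guard [0.5017 0.2945 0.0023]
g1 [0.5711 0.3365 0.0043]
g2 [ 0.4325  0.253  -0.0021]
pink [0.3029 0.2865 0.007 ]
bed [ 0.5847 -0.0384  0.0301]
bedFL [0.4083 0.0632 0.0297]
bedFR [ 0.4006 -0.1667  0.0268]
bedBL [0.7347 0.0556 0.0313]
knob [ 0.5088 -0.18    0.2381]
grip [ 0.3652 -0.1714  0.2917]
keeper [ 0.4826 -0.1268  0.0695]
hinge [ 0.6994 -0.1909  0.0533]
b1 [ 0.6536 -0.1148  0.0455]
b2 [ 0.5378 -0.1116  0.0594]
pot [0.7333 0.2698 0.0131]
tape [0.4756 0.4803 0.0435]
stap [ 0.44   -0.4445  0.0488]
desk [ 0.0839  0.1423 -0.0008]
```

View pics/crop_top.png

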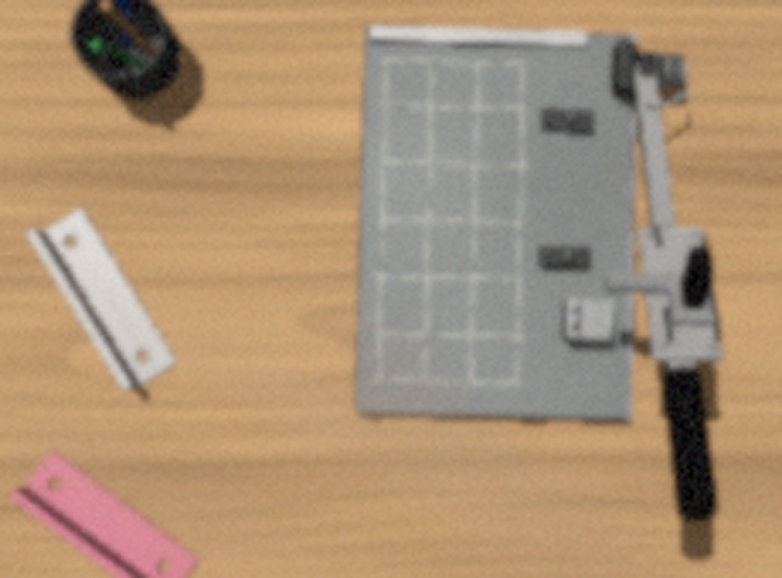

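View pics/crop_side.png

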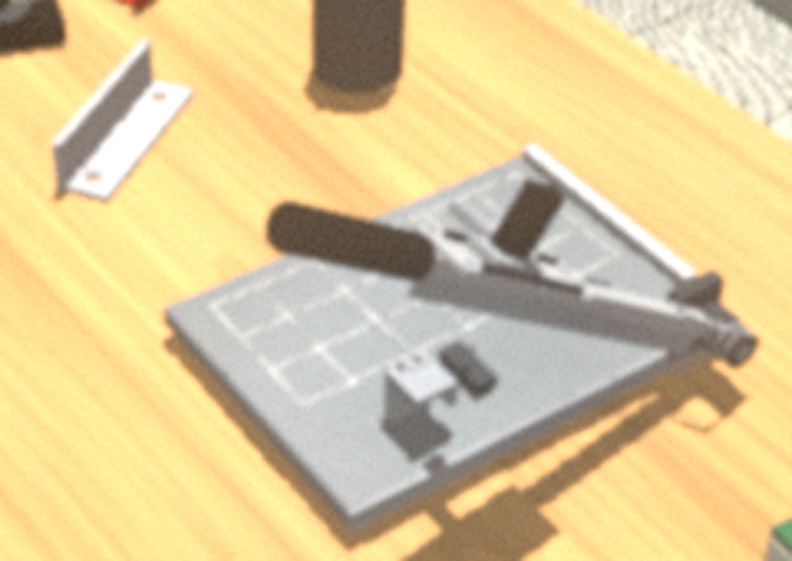

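The crops confirm that the guard is the grey-white angle (top 229,259), with its upright flange on the image-left (+y) side. The keeper is near (372,264), the spacer blocks are near (366,206) and (366,245), and the blade arm is raised. Next I'll take close wrist views.

```bash
python3 - <<'E'
from h import *
R=down(np.pi)
env.move_ptp([0.44,0.28,0.26],R);print(env.current_t())
snap('wrist','w_guard')
env.move_ptp([0.50,-0.05,0.33],R);print(env.current_t(),env.current_tool_pos(),env.current_joint_pos())
env.hold(0.1)
snap('wrist','w_trim')
E
```

```text
1.5917
2.9333 [ 0.49998787 -0.04900886  0.32972995] [-5.61952273e+00  1.13867449e+01  1.99173180e+00  8.06307325e+01
  3.33481125e-02 -5.69223152e+00]
```

View pics/w_guard.png

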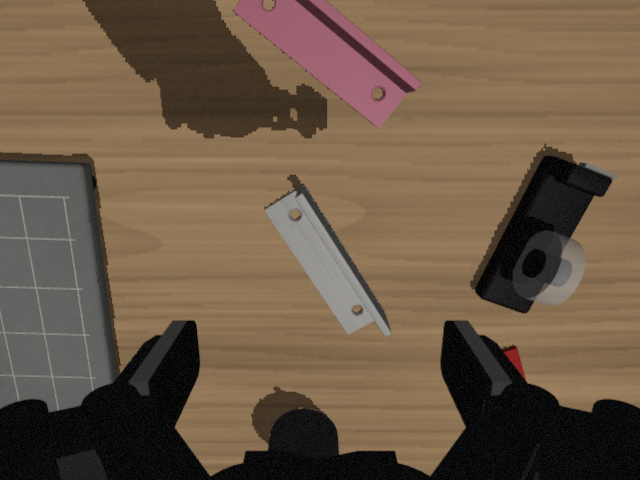

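View pics/w_trim.png

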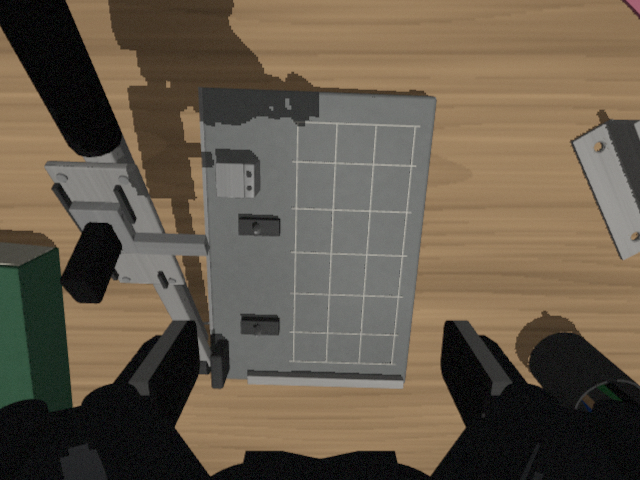

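Guard view: the guard's holes are at (295,215) and (358,310), with the upright flange on the right. Trimmer view: the spacer blocks are at (259,225) and (260,325), the keeper at (238,180), the bed's front corners at (203,88) and (435,98), and the knob at (90,265).

```bash
python3 - <<'E'
from h import *
z=np.load('pics/w_trim.npz');K,C,d,im=z['K'],z['C'],z['d'],z['im']
P=cloud(K,C,d)
for n,u,v in [('desk',480,150),('bed',350,250),('blk1',245,226),('blk2',248,326),('keep',230,185),('plate',90,180),('knobtop',100,235)]: print(n,P[v,u].round(4), np.nanmedian(P[v-2:v+3,u-2:u+3].reshape(-1,3),0).round(4))
c=cv2.resize(im[140:350,190:300],None,fx=4,fy=4,interpolation=cv2.INTER_CUBIC)[:, :]
c2=cv2.resize(im[130:330,30:210],None,fx=3,fy=3,interpolation=cv2.INTER_CUBIC)
cv2.imwrite('pics/c_blocks.png',cv2.resize(np.clip(c*1.8,0,255).astype(np.uint8),None,fx=.7,fy=.7));cv2.imwrite('pics/c_knob.png',np.clip(c2*1.8,0,255).astype(np.uint8))
z=np.load('pics/w_guard.npz');K,C,d,im=z['K'],z['C'],z['d'],z['im'];P=cloud(K,C,d)
for n,u,v in [('desk',200,250),('h1',295,215),('h2',358,310),('flat',320,265),('flat2',300,240)]: print(n,P[v,u].round(4),onz(K,C,u,v,.005).round(4))
c=cv2.resize(im[160:350,240:410],None,fx=3.1,fy=3.1,interpolation=cv2.INTER_CUBIC);cv2.imwrite('pics/c_guard.png',c)
E
```

```text
desk [ 0.4634  0.1288 -0.0016] [ 4.633e-01  1.288e-01 -2.000e-04]
bed [ 0.5705 -0.0148  0.0284] [ 0.5705 -0.0148  0.0281]
blk1 [ 0.5395 -0.1283  0.0414] [ 0.5399 -0.1284  0.0401]
blk2 [ 0.6594 -0.1313  0.0396] [ 0.659  -0.1313  0.0405]
keep [ 0.4911 -0.1354  0.0697] [ 0.4908 -0.1353  0.0711]
plate [ 0.4624 -0.1832  0.2273] [ 0.4625 -0.1837  0.2266]
knobtop [ 0.4959 -0.1826  0.2272] [ 0.4962 -0.1829  0.2263]
desk [0.4964 0.1595 0.0009] [0.495  0.1608 0.005 ]
h1 [ 0.4604  0.2561 -0.0007] [0.4591 0.2565 0.005 ]
h2 [ 0.564   0.3213 -0.0008] [0.5611 0.3207 0.005 ]
flat [0.5107 0.2809 0.0057] [0.5109 0.2809 0.005 ]
flat2 [0.4847 0.261  0.0045] [0.4845 0.261  0.005 ]
```

View pics/c_blocks.png

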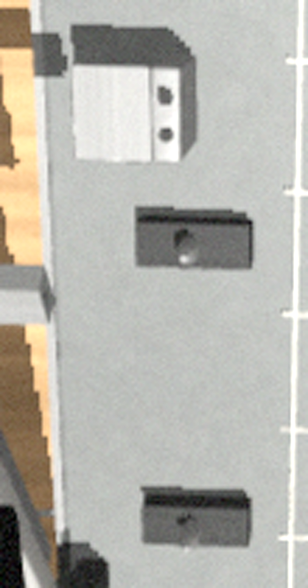

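View pics/c_knob.png

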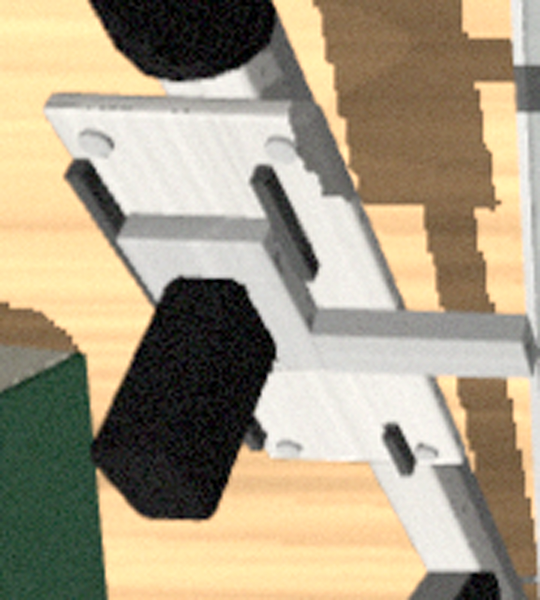

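View pics/c_guard.png

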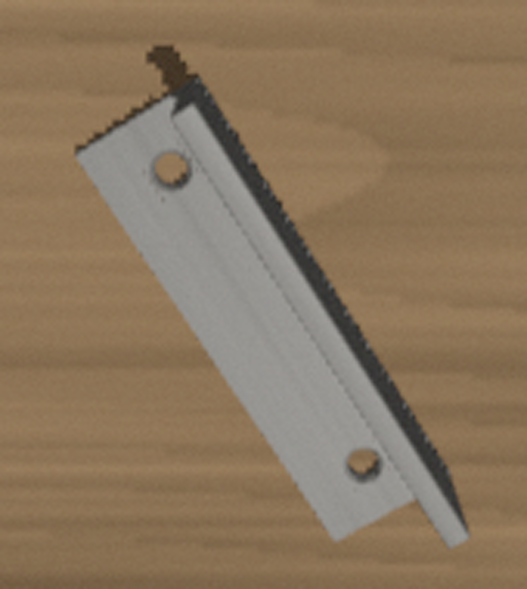

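```bash
cat >> h.py <<'E'
def linefit(pts):
    vx,vy,x,y=cv2.fitLine(np.float32(pts),cv2.DIST_HUBER,0,.01,.01).ravel();return np.array([x,y]),np.array([vx,vy])
E
python3 - <<'E'
from h import *
z=np.load('pics/w_trim.npz');K,C,d,im=z['K'],z['C'],z['d'],z['im']
g=cv2.cvtColor(im,cv2.COLOR_BGR2HSV)
# bed is low saturation; wood saturated
S=cv2.GaussianBlur(g[...,1],(3,3),0)
gx=[];
def rows(vs,u0,u1,sign): # edge along row: max sat gradient
    out=[]
    for v in vs:
        r=S[v,u0:u1].astype(float);k=np.diff(r)*sign;i=k.argmax()
        if k[i]>12: out.append(onz(K,C,u0+i+.5,v,.028)[:2])
    return np.array(out)
def cols(us,v0,v1,sign):
    out=[]
    for u in us:
        r=S[v0:v1,u].astype(float);k=np.diff(r)*sign;i=k.argmax()
        if k[i]>12: out.append(onz(K,C,u,v0+i+.5,.028)[:2])
    return np.array(out)
L=rows(range(110,320,4),400,445,+1)   # left (+y) edge
F=cols(range(325,425,4),80,110,-1)    # front edge
Rr=rows(list(range(180,230,3))+list(range(262,330,3)),195,225,-1)
for n,e in(('L',L),('F',F),('R',Rr)):
    p,v=linefit(e); n_=np.array([-v[1],v[0]]); res=(e-p)@n_
    print(n,len(e),p.round(4),'ang',np.degrees(np.arctan2(v[1],v[0])).round(2),'res',np.abs(res).mean().round(5))
P=cloud(K,C,d)
# knob/plate region
v=im.max(2);m=np.zeros(v.shape,bool);m[215:310,55:135]=1;m&=(v<30)&(P[...,2]>.1)
Q=P[m];print('knob pts',len(Q),np.percentile(Q,[2,50,98],axis=0).round(4))
def at(u,v_):return np.nanmedian(P[v_-2:v_+3,u-2:u+3].reshape(-1,3),0).round(4)
for uv in [(60,165),(120,172),(80,200),(165,245),(195,247),(150,275),(135,280)]:print(uv,at(*uv))
# front-face red
E
```

```text
L 53 [0.5323 0.0638] ang -1.93 res 0.00027
F 25 [0.4058 0.0043] ang 87.93 res 0.00023
R 40 [ 0.579  -0.1767] ang -2.11 res 0.00145
knob pts 3232 [[ 0.4914 -0.1944  0.2118]
 [ 0.5103 -0.1829  0.2377]
 [ 0.5318 -0.1801  0.2535]]
(60, 165) [ 0.4533 -0.1969  0.2306]
(120, 172) [ 0.4571 -0.163   0.2312]
(80, 200) [ 0.4765 -0.1971  0.2168]
(165, 245) [ 0.5095 -0.1527  0.204 ]
(195, 247) [ 0.5113 -0.1329  0.2034]
(150, 275) [ 0.5455 -0.1809  0.168 ]
(135, 280) [ 0.5518 -0.1959  0.1631]
```

```bash
cat >> h.py <<'E'
YAW=np.radians(-2.0)
E1=np.array([np.cos(YAW),np.sin(YAW),0]);E2=np.array([-np.sin(YAW),np.cos(YAW),0]);E3=np.array([0,0,1.])
O=.5754*E1-.037*E2
B=np.stack([E1,E2,E3],1)
def t2w(p): return O+B@np.asarray(p,float)
def w2t(p): return (np.asarray(p)-O)@B
HG=np.array([.135,-.1245,.04])
def armR(th): # columns: arm axes in trimmer frame
    c,s=np.cos(th),np.sin(th);return np.array([[c,0,s],[0,1,0],[-s,0,c]])
def arm2w(p,th): return t2w(HG+armR(th)@np.asarray(p,float))
def toolR(th): # tool z=-arm z, tool x=-arm x, y = z cross x
    A=B@armR(th);return np.stack([-A[:,0],A[:,1],-A[:,2]],1)
E
python3 - <<'E'
from h import *
z=np.load('pics/w_trim.npz');K,C,d,im=z['K'],z['C'],z['d'],z['im'];P=cloud(K,C,d)
m=np.zeros((480,640),bool)
cv2_m=np.zeros((480,640),np.uint8)
for poly in ([(60,170),(112,175),(118,190),(72,195)],[(128,270),(160,265),(178,278),(130,280)]): cv2.fillPoly(cv2_m,[np.array(poly)],1)
Q=w2t(P[cv2_m>0])-HG
a,b=np.polyfit(Q[:,0],Q[:,2],1);th=np.arctan(-a);print('theta',th,'offset',b*np.cos(th),len(Q))
for t in (th,):
  L=Q@armR(t);print('plate z in arm',np.percentile(L[:,2],[10,50,90]))
  v=im.max(2);mm=np.zeros(v.shape,bool);mm[215:310,55:135]=1;mm&=(v<30)&(P[...,2]>.1)
  k=(w2t(P[mm])-HG)@armR(t);print('knob local',np.percentile(k,[2,5,50,95,98],axis=0).round(4), 'expect x -.278..-.252,y -.018..-.002,z .02...066')
  T_=(w2t(P[242:250,150:195].reshape(-1,3))-HG)@armR(t);print('tongue',np.nanmedian(T_,0))
  kp=w2t(P[175:190,222:252].reshape(-1,3));print('keeper',np.nanpercentile(kp,[5,50,95],axis=0).round(4))
for uv,q in [((0,0),arm2w([-.265,-.01,.048],th)),((0,0),arm2w([-.243,.038,.02],th))]: print(q,proj(K,C,q))
for t in (th,.4,.2,0):
  for zz in (.019,):
    p=arm2w([-.265,-.01,.048-zz],t);print(t,p,env.solve_ik(p,toolR(t)))
p=arm2w([-.235,-.01,.048-.019],0);print(env.solve_ik(p,toolR(0)))
E
```

```text
** On entry to DLASCL parameter number  4 had an illegal value
 ** On entry to DLASCL parameter number  4 had an illegal value
 ** On entry to DLASCL parameter number  4 had an illegal value
 ** On entry to DLASCL parameter number  4 had an illegal value
 ** On entry to DLASCL parameter number  5 had an illegal value
 ** On entry to DLASCL parameter number  4 had an illegal valueTraceback (most recent call last):
  File "<stdin>", line 7, in <module>
    c, resids, rank, s = lstsq(lhs, rhs, rcond)
                         ~~~~~^^^^^^^^^^^^^^^^^
    x, resids, rank, s = _umath_linalg.lstsq(a, b, rcond,
                         ~~~~~~~~~~~~~~~~~~~^^^^^^^^^^^^^
                                             signature=signature)
                                             ^^^^^^^^^^^^^^^^^^^^
    raise LinAlgError("SVD did not converge in Linear Least Squares")
numpy.linalg.LinAlgError: SVD did not converge in Linear Least Squares
```

```bash
cat > m1.py <<'E'
from h import *
z=np.load('pics/w_trim.npz');K,C,d,im=z['K'],z['C'],z['d'],z['im'];P=cloud(K,C,d)
cv2_m=np.zeros((480,640),np.uint8)
for poly in ([(60,170),(112,175),(118,190),(72,195)],[(128,270),(160,265),(178,278),(130,280)]): cv2.fillPoly(cv2_m,[np.array(poly)],1)
Q=w2t(P[cv2_m>0])-HG;Q=Q[np.isfinite(Q[:,0])]
l=np.array([-Q[:,0],Q[:,2]]).T
p,v=linefit(l);th=np.arctan2(v[1],v[0])%np.pi;print('theta',th,len(Q))
t=th
L=Q@armR(t);print('plate z in arm',np.percentile(L[:,2],[10,50,90]))
v=im.max(2);mm=np.zeros(v.shape,bool);mm[215:310,55:135]=1;mm&=(v<30)&(P[...,2]>.1)
k=(w2t(P[mm])-HG)@armR(t);print('knob local',np.percentile(k,[2,5,50,95,98],axis=0).round(4), 'expect x -.278..-.252,y -.018..-.002,z .02...066')
T_=(w2t(P[242:250,150:195].reshape(-1,3))-HG)@armR(t);print('tongue',np.nanmedian(T_,0))
kp=w2t(P[175:190,222:252].reshape(-1,3));print('keeper',np.nanpercentile(kp,[5,50,95],axis=0).round(4))
for q in (arm2w([-.265,-.01,.066],th),arm2w([-.243,.038,.02],th)): print(q,proj(K,C,q))
for t in (th,.4,.2,0):
    p=arm2w([-.265,-.01,.029],t);print(t,p,env.solve_ik(p,toolR(t)))
p=arm2w([-.235,-.01,.029],0);print(env.solve_ik(p,toolR(0)))
E
python3 m1.py
```

```text
theta 0.6162626 1600
plate z in arm [0.01210758 0.01268825 0.0134167 ]
knob local [[-0.2789 -0.0151  0.0229]
 [-0.2786 -0.014   0.0249]
 [-0.2756 -0.0035  0.0493]
 [-0.2575 -0.0009  0.0666]
 [-0.2558 -0.0007  0.0669]] expect x -.278..-.252,y -.018..-.002,z .02...066
tongue [-0.25439586  0.03122508  0.02051938]
keeper [[-0.0897 -0.0876  0.0699]
 [-0.0834 -0.0744  0.0712]
 [-0.0769 -0.0615  0.0726]]
[ 0.52598603 -0.18997237  0.2470261 ] [ 78.47732725 293.67067298]
[ 0.51903193 -0.14170027  0.1967723 ] [185.94821556 254.88634153]
0.6162626 [ 0.50461345 -0.18922603  0.21683246] [-15.84051406  44.48043617  28.94291532 108.97944749  -7.94755775
 -11.36785871]
0.4 [ 0.47133576 -0.18806394  0.16990663] [-17.89182539  32.03132261   4.90009815  84.99711728  -6.12116143
 -14.69377979]
0.2 [ 0.45018045 -0.18732518  0.1210693 ] [-20.24976063  23.5103825  -13.60437554  63.78215702  -3.56697523
 -17.90942932]
0 [ 0.43914341 -0.18693976  0.069     ] [-23.05905824  17.97955037 -30.24846776  41.77198187   0.
 -21.05905824]
[-21.83685024  20.33318517 -26.4598726   43.20694223   0.
 -19.83685024]
```

The model agrees with the measurements to about 1 mm: blade arm angle 0.616 rad, trimmer yaw -2°. Now I'll grasp the knob.

```bash
python3 - <<'E'
from h import *
th=.616;K0=[-.265,-.0095,.029]
p=arm2w(K0,th);n=B@armR(th)[:,2]
env.move_gripper(.55)
env.move_ptp(p+.075*n,toolR(th))
s=env.move_straight(p,feed=.12,stop_force=12);print('hit',s,env.current_tool_pos(),p)
env.move_gripper(0.0)
print(env.current_t(),env.current_gripper_width(),np.round(env.current_ft_force(),1))
snap('wrist','w_grip');snap('side','s_grip')
E
```

```text
Traceback (most recent call last):
rig.PlanningError: the arm cannot take that pose within its joint ranges
```

```bash
python3 - <<'E'
from h import *
th=.616;p=arm2w([-.265,-.0095,.048],th)
for a in (.6,.55,.5,.45,.4,.3):
  R=toolR(a);n=-R[:,2];tip=p-.019*n
  print(a,[ (lambda q: None if q is None else q.round(0)[1:5])(env.solve_ik(tip+k*n,R)) for k in (0,.04,.06,.075)])
E
```

```text
0.6 [array([ 44.,  28., 108.,  -8.]), array([ 46.,  38., 116.,  -8.]), array([ 48.,  45., 120.,  -7.]), None]
0.55 [array([ 41.,  25., 104.,  -7.]), array([ 44.,  35., 112.,  -7.]), array([ 45.,  40., 116.,  -7.]), array([ 47.,  45., 119.,  -7.])]
0.5 [array([ 39.,  22., 101.,  -7.]), array([ 41.,  31., 108.,  -7.]), array([ 42.,  36., 112.,  -7.]), array([ 44.,  41., 115.,  -7.])]
0.45 [array([37., 19., 97., -6.]), array([ 38.,  28., 104.,  -6.]), array([ 40.,  32., 108.,  -6.]), array([ 41.,  36., 111.,  -6.])]
0.4 [array([35., 16., 94., -6.]), array([ 36.,  24., 101.,  -6.]), array([ 37.,  28., 104.,  -6.]), array([ 38.,  32., 107.,  -6.])]
0.3 [array([30., 11., 87., -5.]), array([31., 17., 93., -4.]), array([31., 21., 96., -4.]), array([32., 24., 99., -4.])]
```

```bash
python3 - <<'E'
from h import *
th=.616;a=.55
R=toolR(a);n=-R[:,2];p=arm2w([-.265,-.0095,.048],th)-.019*n
env.move_ptp(p+.07*n,R)
s=env.move_straight(p,feed=.12,stop_force=12);print('hit',s,env.current_tool_pos(),p)
env.move_gripper(0.0)
print(env.current_t(),env.current_gripper_width(),np.round(env.current_ft_force(),1))
snap('wrist','w_grip');snap('side','s_grip')
E
```

```text
hit False [ 0.50588589 -0.18809827  0.21850395] [ 0.50563053 -0.18876124  0.21608982]
5.4 0.1740699771928308 [-0.2  0.8  2.4]
```

View pics/w_grip.png

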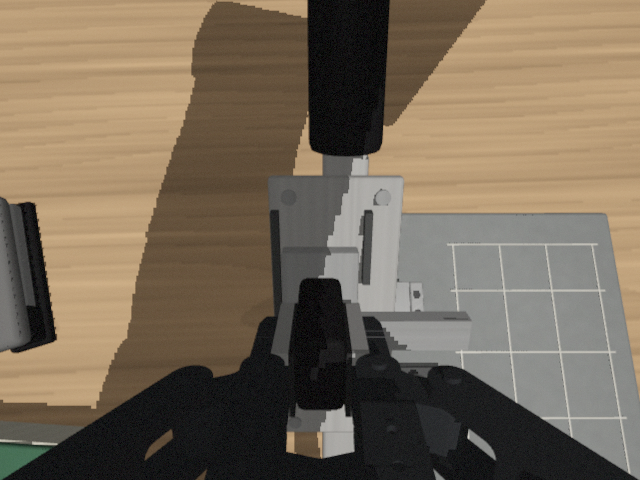

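View pics/s_grip.png

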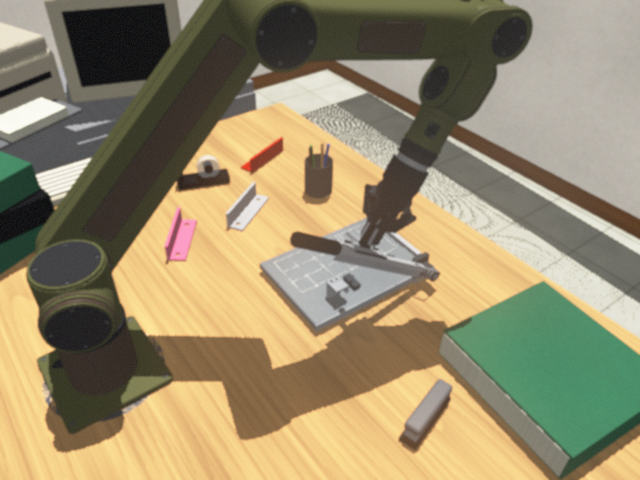

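The wrist view shows the knob at (320,340), gripped between the pads. Next I'll press the arm down along its arc.

```bash
python3 - <<'E'
from h import *
def tgt(th,tr=0,dz=0):
    R=toolR(th-.066);return arm2w([-.265+tr,-.0095,.048],th)+.019*R[:,2]+np.array([0,0,dz]),R
for th in (.5,.38,.26,.15,.05):
    p,R=tgt(th);env.move_straight(p,feed=.12,rotation=R)
    print(round(th,2),np.round(np.array(env.current_tool_pos())-p,4),np.round(env.current_ft_force(),1))
p,R=tgt(0);
s=env.move_straight(p+[0,0,-.008],feed=.04,rotation=R,stop_force=22)
print('press',s,env.current_t(),np.round(np.array(env.current_tool_pos())-p,4),np.round(env.current_ft_force(),1),env.current_gripper_width())
snap('side','s_down');snap('wrist','w_down')
E
```

```text
0.5 [0.0002 0.0001 0.0005] [ 1.3  2.  -0. ]
0.38 [0.0003 0.0001 0.0009] [0.4 1.1 2.9]
0.26 [0.0003 0.0001 0.001 ] [-0.5  0.8  5.7]
0.15 [ 0.0006 -0.      0.0011] [1.2 2.  6.3]
0.05 [ 0.0024 -0.0004  0.0021] [-0.2  3.6 11. ]
press True 7.95 [ 0.0073 -0.0004  0.0017] [-0.7  2.4 10.5] 0.17933013228535613
```

View pics/w_down.png

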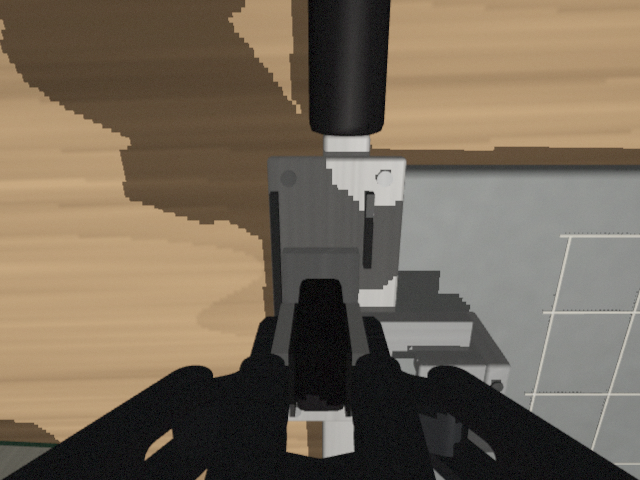

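The force stop fired, but the tool sits 7 mm toward the hinge, so the catch has crept about 7 mm and may be touching the keeper's mouth. I'll draw it back, then press to the hard stop.

```bash
python3 - <<'E'
from h import *
def tgt(th,tr=0,dz=0):
    R=toolR(th-.066);return arm2w([-.265+tr,-.0095,.048],th)+.019*R[:,2]+np.array([0,0,dz]),R
def rep(n): print(n,round(env.current_t(),2),np.round(w2t(env.current_tool_pos())-w2t(p0),4),np.round(env.current_ft_force(),1))
p0,R=tgt(0)
rep('now')
env.move_straight(p0+.001*E1*-1+[0,0,.001],feed=.05,rotation=R);rep('back')
for k in range(6):
    z=-.001-.0015*k
    env.move_straight(p0-.001*E1+[0,0,z],feed=.05,rotation=R);env.hold(.1);rep(z)
    if env.current_ft_force()[2]>26:break
snap('wrist','w_down2')
E
```

```text
now 8.05 [ 0.0073 -0.0001  0.0018] [ 0.   3.2 10.2]
back 8.31 [ 0.0018 -0.0001  0.0029] [-0.9  4.  12.1]
-0.001 8.66 [ 0.0021 -0.0001  0.001 ] [ 0.1  4.4 12.4]
-0.0025 9.01 [ 0.004  -0.0002  0.0009] [-0.1  5.8 20.4]
-0.004 9.36 [ 0.0059 -0.0002  0.0008] [ 0.7  7.9 28.3]
```

View pics/w_down2.png

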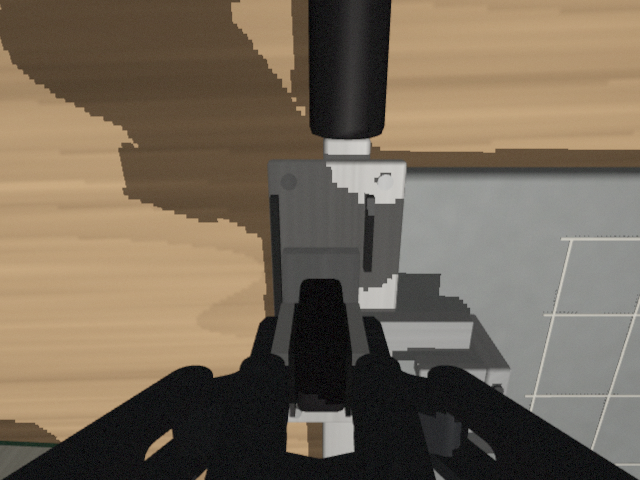

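The arm is on its hard stop: height stays at about +0.9 mm while the force rises from 12 to 28 N. Now I'll slide the catch home while still pressing.

```bash
python3 - <<'E'
from h import *
def tgt(th,tr=0,dz=0):
    R=toolR(th-.066);return arm2w([-.265+tr,-.0095,.048],th)+.019*R[:,2]+np.array([0,0,dz]),R
def rep(n): print(n,round(env.current_t(),2),np.round(w2t(env.current_tool_pos())-w2t(p0),4),np.round(env.current_ft_force(),1))
p0,R=tgt(0)
for x in (.005,.010,.015,.020,.024,.027,.030):
    env.move_straight(p0+x*E1+[0,0,-.004],feed=.04,rotation=R);rep(x)
    f=np.array(env.current_ft_force())
    if abs(f@E1)>12: break
snap('wrist','w_home')
E
```

```text
0.005 9.71 [ 0.0121 -0.0002  0.0008] [ 0.6  7.  26.9]
0.01 9.98 [ 0.017  -0.0002  0.0008] [ 0.9  7.4 27.4]
0.015 10.26 [ 0.022  -0.0002  0.0009] [-1.   7.8 26.5]
0.02 10.53 [ 0.027  -0.0002  0.0009] [ 0.4  6.5 25.7]
0.024 10.78 [ 0.0298 -0.0001  0.0008] [-2.1  7.  29.3]
0.027 11.03 [ 0.03   -0.0001  0.0008] [-8.9  6.4 36.1]
0.03 11.28 [ 0.0301 -0.0001  0.0007] [-14.5   6.1  44. ]
```

View pics/w_home.png

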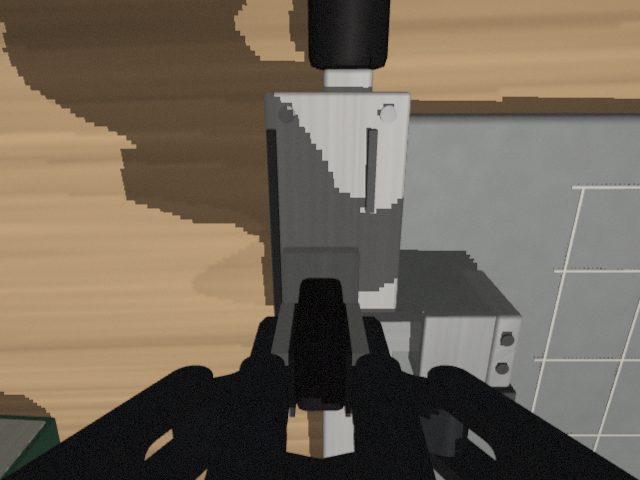

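```bash
python3 - <<'E'
from h import *
def rep(n): print(n,round(env.current_t(),2),np.round(w2t(env.current_tool_pos())-w2t(p0),4),np.round(env.current_ft_force(),1))
R=toolR(-.066);p0=arm2w([-.265,-.0095,.048],0)+.019*R[:,2]
env.move_straight(p0+.031*E1+[0,0,.001],feed=.03,rotation=R);rep('a')
env.move_straight(p0+.0305*E1+[0,0,.008],feed=.03,rotation=R);rep('b')
env.move_gripper(.4);rep('open')
q=np.array(env.current_tool_pos())
env.move_straight(q-.08*R[:,2],feed=.15,rotation=R);rep('up')
# view of trimmer, closer, arm level
env.move_ptp([0.505,-0.085,0.23],toolR(0));env.hold(.15)
snap('wrist','w_lock');print(env.current_t())
E
```

```text
a 11.65 [ 0.0301 -0.      0.0024] [-7.5  3.3 15.5]
b 12.03 [0.0307 0.0001 0.0076] [1.4 1.9 1.2]
open 12.36 [ 0.0306 -0.0003  0.008 ] [ 0.6  0.4 -0. ]
up 13.04 [ 0.0249 -0.0002  0.0874] [-0.1  0.6 -0.8]
13.8333
```

View pics/w_lock.png

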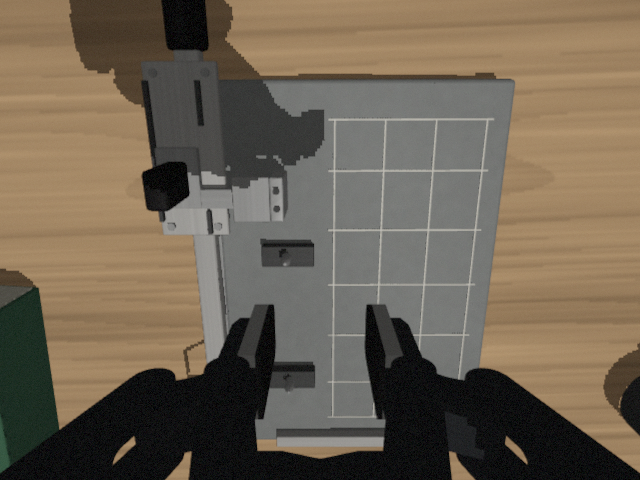

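The blade arm is locked down, with the tongue under the keeper near (255,197). The studs show at about (286,257) and (290,380). I'll check the angle and measure the studs.

```bash
python3 - <<'E'
from h import *
z=np.load('pics/w_lock.npz');K,C,d,im=z['K'],z['C'],z['d'],z['im'];P=cloud(K,C,d)
m=np.zeros((480,640),np.uint8)
cv2.fillPoly(m,[np.array([(158,85),(185,85),(190,140),(160,140)])],1);cv2.fillPoly(m,[np.array([(185,215),(205,215),(205,228),(185,228)])],1)
Q=w2t(P[m>0])-HG;Q=Q[np.isfinite(Q[:,0])]
p,v=linefit(np.stack([-Q[:,0],Q[:,2]],1));print('arm angle',np.arctan(v[1]/v[0]))
g=cv2.cvtColor(im,cv2.COLOR_BGR2GRAY)
c=np.clip(cv2.resize(im[230:275,250:330],None,fx=8,fy=8,interpolation=cv2.INTER_CUBIC).astype(float)*2.2,0,255)
c2=np.clip(cv2.resize(im[352:397,250:330],None,fx=8,fy=8,interpolation=cv2.INTER_CUBIC).astype(float)*2.2,0,255)
cv2.imwrite('pics/c_stud.png',np.vstack([c,c2])[:, :].astype(np.uint8)[:720])
cv2.imwrite('pics/c_stud.png',cv2.resize(np.vstack([c,c2]).astype(np.uint8),None,fx=.83,fy=.83))
# yaw check front & left edge
S=cv2.GaussianBlur(cv2.cvtColor(im,cv2.COLOR_BGR2HSV)[...,1],(3,3),0).astype(float)
L=[];F=[]
for v_ in range(100,300,4):
    r=np.diff(S[v_,480:530]);i=r.argmax();L.append(onz(K,C,480+i+.5,v_,.028))
for u in range(340,480,4):
    r=-np.diff(S[65:100,u]);i=r.argmax();F.append(onz(K,C,u,65+i+.5,.028))
for e,k in((L,1),(F,0)):
    t=w2t(e);p,v=linefit(t[:,:2]);print(p,np.degrees(np.arctan2(v[1],v[0])),np.median(t[:,k]))
for u,v_ in[(270,258),(300,255),(282,385),(305,383)]: print(w2t(P[v_,u]).round(4))
E
```

```text
arm angle 0.028965509
[-0.08625913  0.11876426] 0.11383315 0.11871613827572147
[-0.17003396  0.04920639] 89.906746 -0.17005435887198128
[-0.0288 -0.0728  0.039 ]
[-0.0318 -0.0475  0.0399]
[ 0.0954 -0.0662  0.0399]
[ 0.0936 -0.0449  0.0394]
```

View pics/c_stud.png

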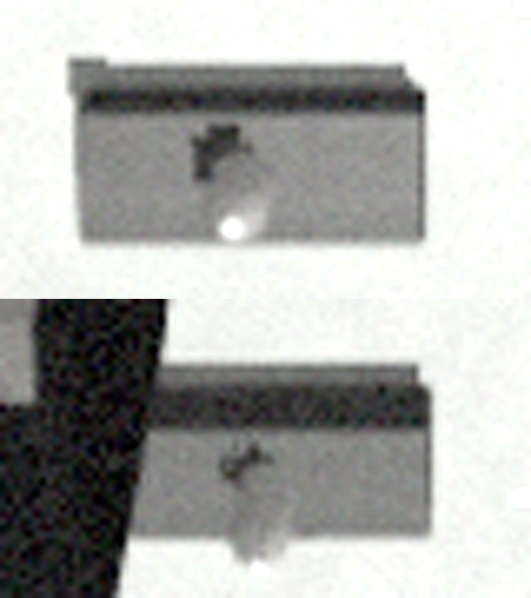

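```bash
python3 - <<'E'
from h import *
z=np.load('pics/w_lock.npz');K,C=z['K'],z['C']
f=lambda u,v,o,h:w2t(onz(K,C,250+u/6.64-.44,o+v/6.64-.44,h)).round(4)
print('blk1 corners',[f(u,v,230,.04) for u,v in((82,112),(424,112),(424,240),(82,240))],'ctr',f(253,176,230,.04))
print('tip1',f(235,222,230,.058))
print('blk2 R corners',f(430,428-299,352,.04),f(430,535-299,352,.04))
print('tip2',f(258,555-299,352,.058))
for a in((-.03,-.0635),(.09,-.0635)):
  for h in(.04,.058): print(proj(K,C,t2w([*a,h])))
z=np.load('pics/w_trim.npz');K,C=z['K'],z['C']
g=lambda u,v,h:w2t(onz(K,C,190+u/2.8-.3,140+v/2.8-.3,h)).round(4)
print('trim view blk1',[g(*q,.04) for q in((136,222),(252,222),(252,268),(136,268))]);print('tip',g(190,258,.058), 'blk2',[g(*q,.04) for q in((142,508),(250,513),(250,545),(142,545))], 'tip2',g(190,548,.058))
E
```

```text
blk1 corners [array([-0.0394, -0.079 ,  0.04  ]), array([-0.0393, -0.0362,  0.04  ]), array([-0.0223, -0.0363,  0.04  ]), array([-0.0223, -0.0798,  0.04  ])] ctr [-0.0309 -0.0578  0.04  ]
tip1 [-0.0312 -0.0587  0.058 ]
blk2 R corners [ 0.0803 -0.0361  0.04  ] [ 0.0976 -0.0362  0.04  ]
tip2 [ 0.0876 -0.0587  0.058 ]
[280.92699776 257.08909222]
[278.90590781 264.45191179]
[284.73368224 380.09801714]
[283.08629167 392.48081341]
trim view blk1 [array([-0.0388, -0.0796,  0.04  ]), array([-0.0404, -0.0356,  0.04  ]), array([-0.0222, -0.0355,  0.04  ]), array([-0.0206, -0.08  ,  0.04  ])]
tip [-0.0305 -0.0566  0.058 ] blk2 [array([ 0.0821, -0.0798,  0.04  ]), array([ 0.0827, -0.0355,  0.04  ]), array([ 0.0975, -0.0353,  0.04  ]), array([ 0.0992, -0.0801,  0.04  ])] tip2 [ 0.0895 -0.0576  0.058 ]
```

Arm angle reads 0.029 rad, so it's locked. The studs are at trimmer (-30.7,-58) and (89.3,-58) mm. Now the guard.

```bash
cat >> h.py <<'E'
GY=None
E
python3 - <<'E'
from h import *
z=np.load('pics/w_guard.npz');K,C=z['K'],z['C']
h1=onz(K,C,240+171/3.1-.34,160+170/3.1-.34,.003);h2=onz(K,C,240+364/3.1-.34,160+465/3.1-.34,.003)
u=h2-h1;L=np.linalg.norm(u);u/=L;yaw=np.arctan2(u[1],u[0]);n=np.array([-u[1],u[0],0])
g=(h1+h2)/2+.019*n;print('len',L,'yaw',np.degrees(yaw),g)
print('flange top ends proj',proj(K,C,[g+.08*u*s+n*o+[0,0,.043] for s in(-1,1) for o in(-.004,.004)]).round(0))
R=down(yaw+np.pi)
p=np.array([g[0],g[1],.010])
for h in(0,.12):print(env.solve_ik(p+[0,0,h],R))
np.savez('guard.npz',p=p,yaw=yaw)
env.move_ptp(p+[0,0,.12],R)
snap('wrist','w_overguard');print(env.current_t())
E
```

```text
len 0.12084051415153041 yaw 31.84653204675038 [0.50032541 0.30418882 0.003     ]
flange top ends proj [[294. 198.]
 [302. 193.]
 [385. 338.]
 [392. 334.]]
[ 31.29884684  30.68544766 -18.9368728   40.37767954   0.
  -0.5476852 ]
[31.29884684 24.07880664 -9.79321339 56.12797997  0.         -0.5476852 ]
15.375
```

View pics/w_overguard.png

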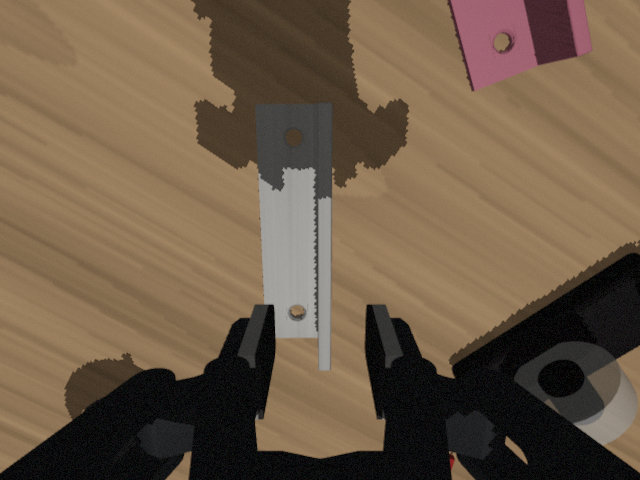

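```bash
python3 - <<'E'
from h import *
z=np.load('pics/w_overguard.npz');K,C,im=z['K'],z['C'],z['im']
G=np.load('guard.npz');p,yaw=G['p'],float(G['yaw']);u=np.array([np.cos(yaw),np.sin(yaw),0]);n=np.array([-u[1],u[0],0])
g=cv2.cvtColor(im,cv2.COLOR_BGR2HSV)[...,1]
for (a,b) in((293,137),(297,312)):
    w=g[b-14:b+15,a-14:a+15].astype(float);m=(w>70);k=cv2.connectedComponentsWithStats(m.astype(np.uint8))
    print([ (s.tolist(),(c+[a-14,b-14]).round(1)) for s,c in zip(k[2][1:],k[3][1:]) if s[4]>20])
def loc(a,b,h):
    q=onz(K,C,a,b,h)-p;return (q@u).round(4),(q@n).round(4)
for a,b in((293.5,137),(297,312)):print('hole',loc(a,b,.003))
for a,b in((331,110),(319,370),(331,370),(331,250),(319,230)):print('flange top',loc(a,b,.046))
E
```

```text
[([7, 6, 16, 17, 214], array([293.5, 137.2]))]
[([8, 8, 13, 10, 111], array([297. , 310.5]))]
hole (np.float64(-0.0611), np.float64(-0.0184))
hole (np.float64(0.0599), np.float64(-0.0185))
flange top (np.float64(-0.0768), np.float64(0.0039))
flange top (np.float64(0.0785), np.float64(-0.0027))
flange top (np.float64(0.0785), np.float64(0.0049))
flange top (np.float64(-0.0008), np.float64(0.0044))
flange top (np.float64(-0.0126), np.float64(-0.0024))
```

The close view agrees to within 1 mm: holes at ±60 mm and flange centred. I'll grasp it.

```bash
python3 - <<'E'
from h import *
G=np.load('guard.npz');p,yaw=G['p'],float(G['yaw']);u=np.array([np.cos(yaw),np.sin(yaw),0])
p=p-.0006*u;R=down(yaw+np.pi)
s=env.move_straight(p,feed=.12,rotation=R,stop_force=10);print(s,np.array(env.current_tool_pos())-p)
env.move_gripper(0);print(env.current_gripper_width(),env.current_t(),np.round(env.current_ft_force(),1))
print(np.round(np.array(env.current_tool_pos())-p,4))
env.move_straight(p+[0,0,.15],feed=.2,rotation=R)
print(env.current_gripper_width(),env.current_t(),np.round(env.current_ft_force(),1),np.round(env.current_moment(),2))
snap('wrist','w_held')
seat=t2w([.0293,-.0389,0]);env.move_ptp([*seat[:2],.135],toolR(0));env.hold(.2)
q=np.array(env.current_tool_pos());print(env.current_t(),q-seat)
snap('wrist','w_hover');snap('side','s_hover')
E
```

```text
False [0.00068423 0.00035248 0.00074237]
0.08361779477746477 16.875 [-0.1 -0.4  4.6]
[0.0006 0.0005 0.0009]
0.08638080518196188 17.775 [ 0.5 -0.7 -2. ] [-0.01  0.02  0.01]
19.5583 [0.00018499 0.00120236 0.13514156]
```

View pics/w_hover.png

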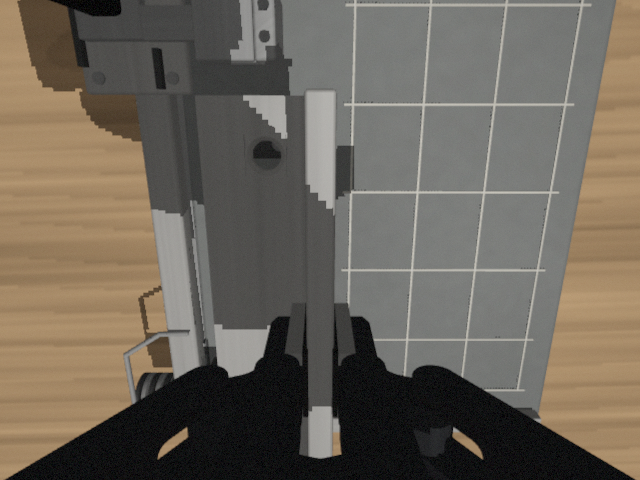

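View pics/s_hover.png

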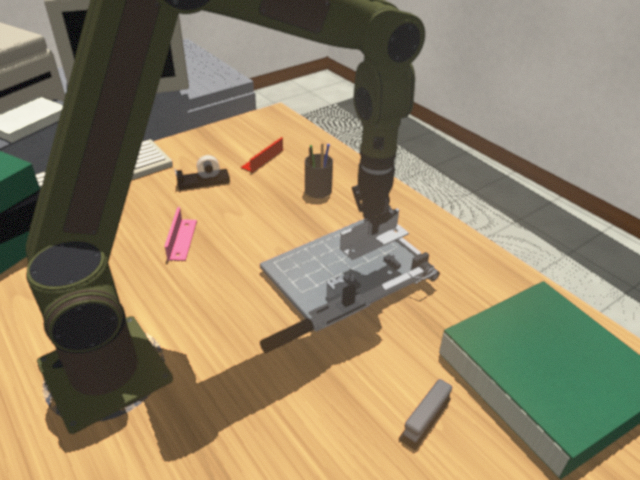

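```bash
python3 - <<'E'
from h import *
z=np.load('pics/w_hover.npz');K,C,d,im=z['K'],z['C'],z['d'],z['im'];P=cloud(K,C,d)
print('tool',w2t(env.current_tool_pos()).round(4))
a=w2t(P[180:320,222:285].reshape(-1,3));a=a[np.isfinite(a[:,0])];a=a[abs(a[:,2]-np.median(a[:,2]))<.008]
c,*_=np.linalg.lstsq(np.c_[a[:,:2]-[.0293,-.05],np.ones(len(a))],a[:,2],rcond=None);print('plane slopes x,y,z',c)
zf=lambda x:c[2]+c[0]*(x-.0293)
for v0 in (150,152):print('hole',w2t(onz(K,C,267,v0,zf(-.03)-.001)).round(4))
# top flange depth
t=w2t(P[100:300,315:326].reshape(-1,3));t=t[np.isfinite(t[:,0])];t=t[abs(t[:,2]-np.median(t[:,2]))<.01];pp=np.polyfit(t[:,0],t[:,2],1);print('top flange slope',pp[0],np.polyval(pp,.0293),'y ctr',[w2t(onz(K,C,u,v,np.polyval(pp,.0))).round(4) for u,v in((306,100),(335,100),(307,280),(334,280))])
cv2.imwrite('pics/c_hole.png',np.clip(cv2.resize(im[120:185,230:310],None,fx=7,fy=7,interpolation=cv2.INTER_CUBIC).astype(float)*2,0,255).astype(np.uint8))
E
```

```text
tool [ 0.0294 -0.038   0.1351]
plane slopes x,y,z [-0.00038489  0.00117476  0.12908378]
hole [-0.0334 -0.056   0.1281]
hole [-0.0327 -0.056   0.1281]
top flange slope -0.001184009504043936 0.16999256310007307 y ctr [array([-0.0487, -0.0409,  0.17  ]), array([-0.0488, -0.0339,  0.17  ]), array([-0.0016, -0.041 ,  0.17  ]), array([-0.0017, -0.0335,  0.17  ])]
```

View pics/c_hole.png

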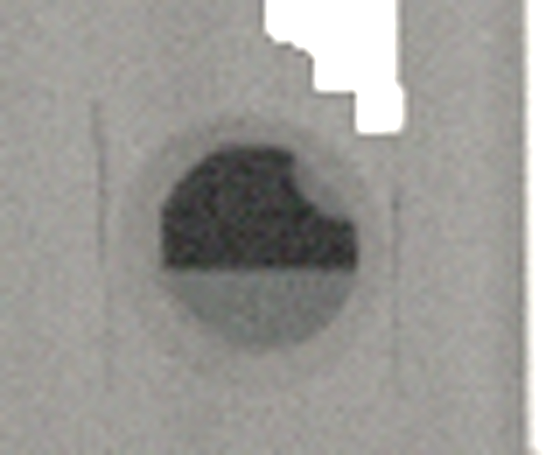

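```bash
python3 - <<'E'
from h import *
R=toolR(0);T_=np.array([.0304,-.0393]);c=T_.copy()
def go(z,**k):
    return env.move_straight(t2w([*c,z]),rotation=R,**k)
go(.08,feed=.12)
for i in range(2):
    env.hold(.15);e=w2t(env.current_tool_pos())[:2]-T_;print(e.round(4));c=c-e
    go(.078-.002*i,feed=.05)
env.hold(.15);print('pre',w2t(env.current_tool_pos()).round(4),np.round(env.current_ft_force(),1))
s=go(.044,feed=.04,stop_force=10)
print('stop',s,env.current_t(),w2t(env.current_tool_pos()).round(4),np.round(env.current_ft_force(),1),np.round(env.current_moment(),2))
E
```

```text
[ 0.001  -0.0001]
[-0.001   0.0001]
pre [ 0.0303 -0.0393  0.0759] [ 0.5  0.5 -2.1]
stop True 21.8333 [ 0.03   -0.0391  0.0508] [-0.3  0.8  3.4] [ 0.07 -0.02 -0.03]
```

Contact came at TCP z 50.8 mm, against a predicted 51 mm, so the guard appears to be on the blocks. I'll release and look.

```bash
python3 - <<'E'
from h import *
env.move_gripper(.25);env.hold(.1)
q=np.array(env.current_tool_pos());env.move_straight(q+[0,0,.1],feed=.15)
env.move_ptp(t2w([-.06,-.02,.23]),toolR(0));env.hold(.2)
snap('wrist','w_final');snap('side','s_final');snap('top','t_final');print(env.current_t())
E
python3 - <<'E'
from h import *
z=np.load('pics/w_final.npz');K,C,d,im=z['K'],z['C'],z['d'],z['im'];P=cloud(K,C,d);T_=w2t(P.reshape(-1,3)).reshape(P.shape)
m=(T_[...,2]>.041)&(T_[...,2]<.05)&(T_[...,0]>-.04)&(T_[...,0]<.1)&(T_[...,1]>-.078)&(T_[...,1]<-.048)
a=T_[m];c,*_=np.linalg.lstsq(np.c_[a[:,:2]-[.03,-.06],np.ones(len(a))],a[:,2],rcond=None);print('flat',m.sum(),c,'expect z .045')
m=(T_[...,2]>.08)&(T_[...,2]<.1)&(T_[...,0]>-.06)&(T_[...,0]<.12)&(T_[...,1]>-.05)&(T_[...,1]<-.02)
a=T_[m];print('flange top',m.sum(),np.median(a,0),np.percentile(a,[1,99],axis=0),'expect z .086'); print(np.polyfit(a[:,0],a[:,1],1))
cv2.imwrite('pics/c_final.png',np.clip(cv2.resize(im,None,fx=1.25,fy=1.25)*1.5,0,255).astype(np.uint8))
E
```

```text
23.9417
flat 2525 [ 0.00240743 -0.00252963  0.04515706] expect z .045
flange top 1925 [ 0.01959116 -0.03873066  0.08598788] [[-0.05031154 -0.04295547  0.08056445]
 [ 0.10748953 -0.03511204  0.0875327 ]] expect z .086
[-0.00026059 -0.03875461]
```

View pics/c_final.png

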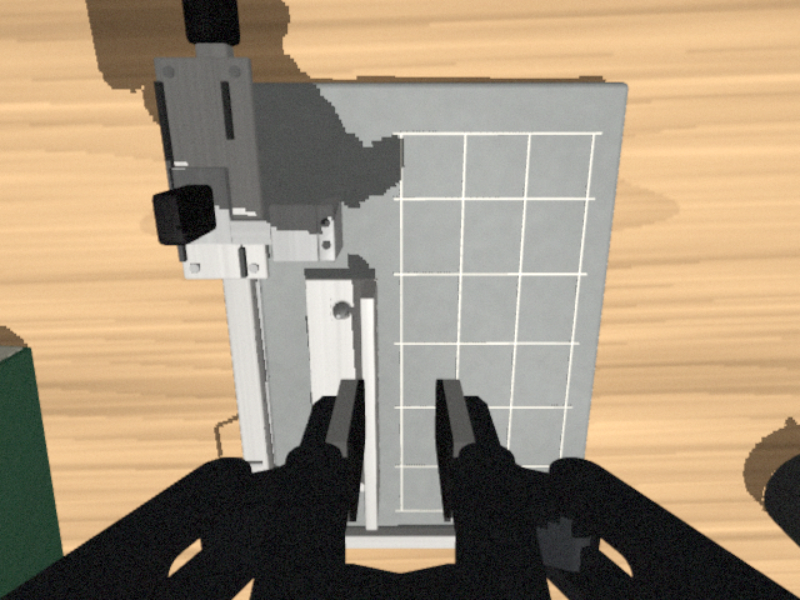

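View pics/s_final.png

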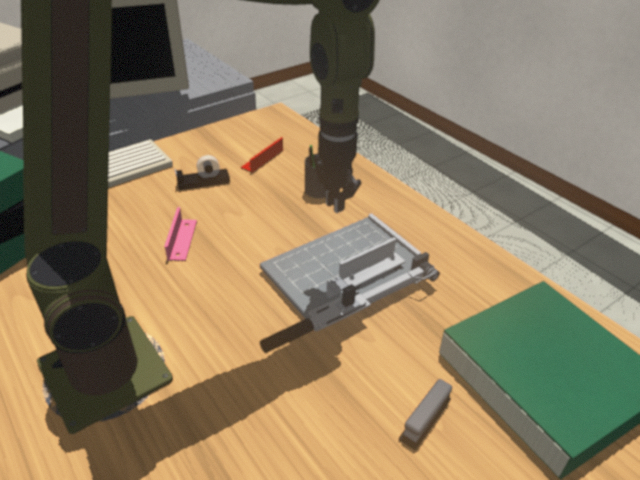

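The guard is down on its blocks: flat face at 45.2 mm against 45 expected, level within 0.004 rad, and the front stud shows through its hole at (342,310). The catch is home and the bystanders haven't moved, so I'll hand in.

```bash
python3 - <<'E'
from rig import env
env.finish_job();print(env.current_t())
E
```

```text
the job is handed in; nothing more can be done
the job is handed in; nothing more can be done
```

The trimmer is locked down and the guard is back on its two studs. I handed the job in at about 24 s of the 58 s allowed; no verdict is reported.

- **Blade arm and catch:** I pressed the arm down by the knob onto its hard stop. On the first press the catch crept about 7 mm early, so I drew it back and pressed again at about 28 N. I then slid it to its end stop at about 30 mm of travel. After I let go, the arm rested at 0.029 rad.
- **Guard:** I picked the grey-white guard, not the pink or red one, and set it down with its upright flange away from the blade.
    - **Height:** the flat face measured 45.2 mm above the desk (45 expected) and the flange top 86.0 mm (86 expected).
    - **Level and line:** it is level within 0.004 rad and in line with the trimmer edges within about 0.001 rad.
    - **Position:** the flange lies within about 0.5 mm of the seat line.
- **Less certain:** I could only see the front stud through its hole in the last view, because the fingers hid the rear one. The rear fit is inferred from the height and level readings. Wrist-camera and tool readings differed by up to about 1.5 mm over the studs, and I corrected for that before lowering the guard.
- **Bystanders:** the stapler and tape stand look unmoved in the last side view, where the gripper partly hid the pen pot. I checked all three only by eye.

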